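# Stock the sample rack beside the rheometer

## Task

Put the sample kit away at the low rack, whose steel lip faces the robot: stand the amber bottle in the rack between the two white jars, the blue bottle in the rack in the free bay on the other side of the red-lidded jar, and the aluminium tin centred on top of the green-lidded jar. Stand the orange cup upright on the bench close in front of the lip (within about 5 cm), directly in front of the amber bottle. Leave the two jars where they stand and do not disturb the flask, the bowl or the timer.

Things in the scene. Friction and masses are not known exactly. Their poses are not given: they have to be found in the camera images.
- rack: Fixed low rack, 100 (x) by 410 mm (y): floor 12 mm thick, walls to 45 mm above the bench all round; the wall at -x, facing the robot, is the steel lip (outer face at x = -50 mm). Inside 88 by 394 mm. Origin: centre of underside; x away from the robot, y to its left, z up. The two jars stand in it about 75 mm either side of its middle (sides vary), with a bay between and one at each end.
- red_jar: Loose white jar with a red lid, 56 mm diameter, 80 mm high, flat top, 350 g, standing on the rack's floor. Origin: centre of its underside; z up along its axis (yaw means nothing, it is round).
- green_jar: Loose white jar with a green lid, 56 mm diameter, 80 mm high, flat top, 350 g, standing on the rack's floor. Origin: centre of its underside; z up along its axis (yaw means nothing, it is round).
- amber_bottle: Loose brown amber bottle with a paper band and a black cap, on the bench: body 50 mm diameter up to 72 mm, cap 44 mm diameter, 93 mm high in all, about 160 g. Origin: centre of its underside; z up along its axis (yaw means nothing, it is round).
- blue_bottle: Loose bottle, blue all over, on the bench: body 42 mm diameter up to 75 mm, cap 36 mm diameter, 90 mm high in all, about 120 g. Origin: centre of its underside; z up along its axis (yaw means nothing, it is round).
- tin: Loose low round aluminium tin, closed, 45 mm diameter, 30 mm high, about 80 g, on the bench. Origin: centre of its underside; z up along its axis (yaw means nothing, it is round).
- cup: Loose open orange cup, mouth 52 mm diameter and a little narrower towards the foot, 55 mm high, wall 3 mm, about 60 g, upright on the bench. Origin: centre of its underside; z up along its axis (yaw means nothing, it is round).
- flask: Bystander: green glass conical flask, 68 mm diameter at the foot, 104 mm high, loose. Origin: centre of its underside; z up along its axis (yaw means nothing, it is round).
- bowl: Bystander: white ceramic bowl, 72 mm diameter, 35 mm high, loose. Origin: centre of its underside; z up along its axis (yaw means nothing, it is round).
- timer: Bystander: black square timer, 60 by 60 by 22 mm, loose, lying flat. Origin: centre of its underside; z up.
Mind the look-alikes: they are no part of the job. What is meant by the tin is not purple, and is the larger of those in its own colour.

How it is judged:
By the outcome, as a careful person would: the job done as asked, in the order asked, and still so for the second after the job is handed in, with the robot touching nothing.
It also fails if it takes over 104 s, if anything falls off the work surface, if the arm or the gripper's body presses on something with over 40 N, if the wrist force passes 120 N, or if a joint passes its speed limit or range.

## Robot

A 7-joint arm with a two-finger parallel gripper is mounted at the origin on the work surface. World frame = base frame: x ahead of the robot, y to its left, z up, the work surface at z = 0. Lengths are in m, angles in rad, forces in N, time in s.
With the tool pointing down it reaches from about 0.4 to 0.85 m from the base axis. Payload 4.5 kg.
Tool frame: the origin (TCP) lies at the very end of the fingers, on their centre line; the grasp point (between the pads) lies 19 mm behind it; z points along the fingers, y is the line along which they close (so a half turn about z gives the same grasp; the last joint's range is limited). The gripper opens to 85 mm and grips with 20 to 120 N. Pads are 22 mm wide; open, the fingers measure 114 mm over their backs; the gripper's body (76 mm by 85 mm) begins 54 mm behind the grasp point. The pads swing forward as they close: fully open they stand 13 mm farther back than shut.
Start: joints at [-1.223, 0.689, -0.195, 1.565, 0.157, 0.902, -0.215], TCP at [0.193, 0.595, 0.231] pointing down, gripper open.
Joint ranges: [-3.01, 3.01], [-0.46, 2.08], [-1.47, 1.51], [0.13, 2.56], [-1, 4.14], [0.04, 2.09], [-2.66, 2.66]. Speed limits (rad/s): [2.57, 2.57, 3.14, 3.14, 3.14, 3.14, 3.14].

## Interface

Orientations are given as a rotation vector (axis times angle).
In Python, from bench import manip gives the robot as it stands.
- The arm moves only by the tool jog_arm, never from a script. Its arguments are lists of equal length, an entry for each row: "delta_pos": the shift along the tool's x, y, z scaled (see below), a list of three; "yaw": the turn about the tool's z scaled (see below); "jaw": the opening, from 0 (shut) to 1 (fully open). A call has 1 to 20 rows; each row shifts and turns the commanded pose from where the row before left it, along the tool's axes as they then stand; what a row does not reach is not made up. The controller multiplies each number of a shift by 4 cm and each number of a turn by 4 degrees. A row lasts 1/8 s, in which the tool goes at most 62.5 mm and 10.7 degrees, less where a joint would pass 70% of its speed; a pose out of reach is approached as far as the arm can. A call with a number of a shift or a turn outside -1 to 1 is refused whole. A call with a gripper value outside its range is refused whole. The fingers move at their own pace and stop on an object; the grip force is fixed at half the most. Time passes only in rows, so rows that do not move let the fingers close. It gives the time, the measured TCP pose, the force, the opening and the grip force at its end, in the units of the state.
- manip.sense(): the state, without advancing time (a new reading comes with each control period).
- manip.camera(name): name is "scene" or "top"; returns the picture (420x560x3 uint8, red, green, blue); there is no depth.
- manip.calibration(name): a dict with "camera_matrix" (3x3 intrinsics, pixels), "k1" (the pictures are not rectified: a ray, as slopes to the right and down, at radius r is drawn at 1 + k1 r^2 times it, then the intrinsics apply), "R" (3x3) and "t" (3): a world point X has camera coordinates R X + t. Camera axes: x right, y down, z forward; pixel columns grow to the right and rows downward; lengths in m; the calibration is good to about 2 mm. A picture is of the moment at which its call begins. calibration takes no time and is no camera call.
- manip.close_job(): hands the job in; it is judged then, once.
Trained networks look in the newest picture that a camera, given by its name, has taken for a name from the list of things; names that differ only in an ending like _2 or _b are one class to them, and where a whole thing is asked for, a point or a joint stands for the part that bears it (a point fixed in the world has none). Each returns a list of dicts, best first, with "score" (0 to 1); they miss things now and then, are a little off and sometimes report something else, mostly with a low value. They report only what shows in the picture. A call takes as long as a camera call. They do not tell look-alikes from the thing itself.
- manip.search_frame(thing, camera): "at" ([column, row] in pixels, amid what is visible of it).
The state is a dict: "clock": time; "joints": joint angles; "joint_vel": joint speeds; "joint_torque": joint torques, N m; "eef_pos": TCP position; "orientation": TCP orientation; "wrist_force": force on the tool from outside, world axes, zero at the start; "torque": the same for the moment, N m; "gripper_width": finger opening in m; "grip_force": force on a finger pad.
Only numpy, scipy, OpenCV 4.12 (cv2) and the standard library are available. Lean on these libraries where they do the work, as an engineer would, in place of code of your own. Each camera call takes 0.05 s, during which the arm holds its last target. There are 200 camera calls.

## Working session

There is one attempt and no reset: what is moved stays moved. The work goes in short steps, Python scripts to look and compute and a tool call to move; the robot and the scene stay as the last step left them, time stands still between calls to the robot, and variables do not carry over. Pictures are saved under pics/ and viewed, at most 14 in all, crops included, and the job is handed in when it is done.

Besides the shell and the picture viewer there is one more tool, called as name(argument=value, ...), one argument or row to a line, values as JSON. jog_arm: Moves the arm, as the interface text tells. Shifts and turns lie within -1 to 1; 1 stands for 4 cm of shift or 4 degrees of turn. Its arguments: {"type":"object","properties":{"delta_pos":{"type":"array","items":{"type":"array","items":{"type":"number","minimum":-1,"maximum":1}}},"yaw":{"type":"array","items":{"type":"number","minimum":-1,"maximum":1}},"jaw":{"type":"array","items":{"type":"number"}}},"required":["delta_pos","yaw","jaw"]}

```bash
mkdir -p pics; ls; python3 - <<'E'
from bench import manip
import cv2,json
for n in("scene","top"):
    im=manip.camera(n); cv2.imwrite(f"pics/{n}0.png",im[:,:,::-1])
    c=manip.calibration(n); print(n,{k:(v.round(4).tolist() if hasattr(v,'round') and not isinstance(v,float) else v) for k,v in c.items()})
    for t in "rack red_jar green_jar amber_bottle blue_bottle tin cup flask bowl timer".split():
        print(t,[( [round(x) for x in d["at"]],round(d["score"],2)) for d in manip.search_frame(t,n)[:5]])
s=manip.sense();print(s["clock"],s["eef_pos"],s["orientation"],s["gripper_width"])
E
```

```text
pics
scene {'camera_matrix': [[495.5009, 0.0, 283.3992], [0.0, 495.5009, 205.8687], [0.0, 0.0, 1.0]], 'k1': -0.16111291893384333, 'R': [[0.2782, 0.9603, 0.022], [0.5399, -0.1374, -0.8304], [-0.7944, 0.2429, -0.5567]], 't': [-0.1657, -0.2253, 1.8082]}
rack [([280, 249], 0.64)]
red_jar [([316, 232], 0.63)]
green_jar [([262, 234], 0.69), ([314, 234], 0.65)]
amber_bottle [([384, 193], 0.7)]
blue_bottle [([181, 213], 0.27)]
tin [([313, 191], 0.77), ([284, 195], 0.53)]
cup [([180, 213], 0.68)]
flask [([143, 232], 0.81), ([259, 235], 0.74)]
bowl [([213, 203], 0.93)]
timer [([412, 218], 0.96)]
top {'camera_matrix': [[423.3685, 0.0, 274.8385], [0.0, 423.3685, 213.1814], [0.0, 0.0, 1.0]], 'k1': 0.028209106822528182, 'R': [[0.0013, -0.9998, -0.0196], [-0.9916, 0.0012, -0.1293], [0.1293, 0.0196, -0.9914]], 't': [0.029, 0.5059, 0.8704]}
rack [([290, 151], 0.64)]
red_jar [([258, 142], 0.78)]
green_jar [([322, 146], 0.61), ([171, 243], 0.45)]
amber_bottle [([131, 220], 0.96), ([326, 146], 0.75), ([256, 142], 0.29)]
blue_bottle [([172, 243], 0.91), ([459, 212], 0.47)]
tin [([258, 261], 0.75), ([180, 288], 0.45), ([118, 170], 0.42)]
cup [([412, 243], 0.83)]
flask [([458, 212], 0.98)]
bowl [([366, 258], 0.92)]
timer [([120, 171], 0.6)]
1.1 [0.19287627 0.59451311 0.23132222] [-4.90828063e-01 -3.10297668e+00 -1.08613494e-04] 0.08570693056872755
```

View pics/scene0.png

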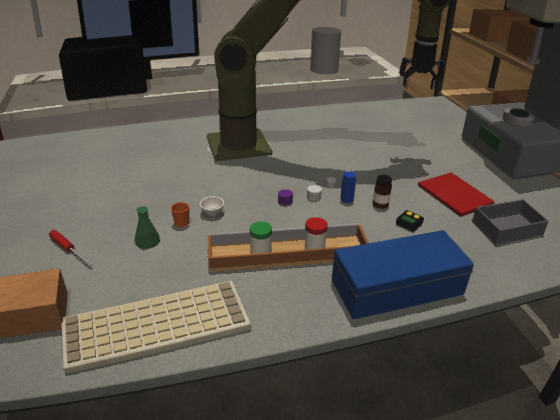

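View pics/top0.png

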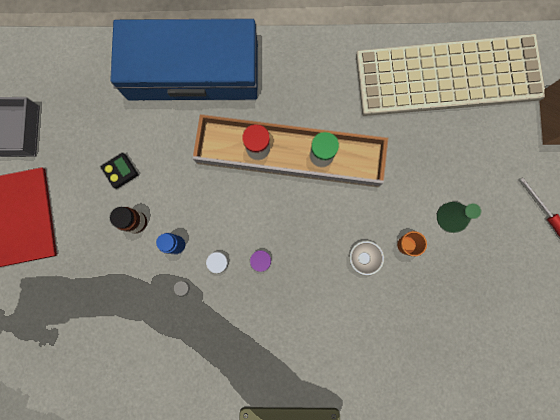

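The top view shows three low round things: a light grey disc at (217,262), a purple one at (261,261) and a smaller grey one at (181,288). The amber bottle is at (125,218), the blue one at (170,243) and the cup at (412,243). The bowl is at (366,258), the flask at (455,215) and the timer at (119,171). The jar lids are red (256,138) and green (325,145).

Tin candidates are (217,262), (261,261) and (181,288). Not purple and the larger of the greys gives (217,262), which I'll check in a crop.

```bash
cat > h.py <<'E'
import numpy as np,cv2
from bench import manip
def proj(n,P):
    c=manip.calibration(n);P=np.atleast_2d(P)@np.array(c["R"]).T+np.array(c["t"])
    s=P[:,:2]/P[:,2:];s=s*(1+c["k1"]*(s**2).sum(1,keepdims=True));K=np.array(c["camera_matrix"])
    return s@K[:2,:2].T+K[:2,2]
def ray(n,uv,z):
    c=manip.calibration(n);K=np.array(c["camera_matrix"]);R=np.array(c["R"]);t=np.array(c["t"])
    d=(np.array(uv,float)-K[:2,2])/K[0,0];s=d.copy()
    for _ in range(20): s=d/(1+c["k1"]*(s@s))
    D=R.T@np.array([*s,1]);C=-R.T@t
    return (C+D*(z-C[2])/D[2])
def hullmask(n,x,y,circ,k=4):
    a=np.linspace(0,2*np.pi,60);p=np.vstack([proj(n,np.c_[x+r*np.cos(a),y+r*np.sin(a),0*a+z]) for r,z in circ])
    return cv2.convexHull(p.astype(np.float32))
def center(h):
    m=cv2.moments(h);return np.array([m["m10"],m["m01"]])/m["m00"],m["m00"]
def fit(n,mask,circ,zg):
    """mask: uint8; returns xy whose model silhouette centroid matches the mask hull's"""
    cs=cv2.findContours(mask,cv2.RETR_EXTERNAL,cv2.CHAIN_APPROX_NONE)[0];h=cv2.convexHull(max(cs,key=cv2.contourArea))
    full=cv2.fillConvexPoly(np.zeros_like(mask),h,1);v,u=np.nonzero(full);m=np.array([u.mean(),v.mean()])
    xy=ray(n,m,zg)[:2]
    for _ in range(8):
        c,A=center(hullmask(n,*xy,circ)); xy=xy+(ray(n,m,zg)-ray(n,c,zg))[:2]
    return xy,len(u)/A,m
E
python3 - <<'E'
import cv2
im=cv2.imread('pics/top0.png')
cv2.imwrite('pics/c1.png',cv2.resize(im[195:305,95:275],None,fx=4.4,fy=4.4,interpolation=cv2.INTER_CUBIC))
cv2.imwrite('pics/c2.png',cv2.resize(im[105:195,185:395],None,fx=3.8,fy=3.8,interpolation=cv2.INTER_CUBIC))
h=cv2.cvtColor(im,cv2.COLOR_BGR2HSV)
for n,(u,v) in dict(red=(256,138),green=(325,145),amber=(125,217),amb2=(132,222),blue=(165,243),tin=(217,262),pur=(261,261),g2=(181,288),cup=(414,245),bench=(300,330)).items(): print(n,h[v,u])
E
```

```text
red [  1 192 179]
green [ 66 139 149]
amber [30 19 40]
amb2 [177 100  23]
blue [109 165 173]
tin [108  18 212]
pur [143 117 157]
g2 [ 21  13 139]
cup [ 13 180 201]
bench [ 23  22 149]
```

View pics/c1.png

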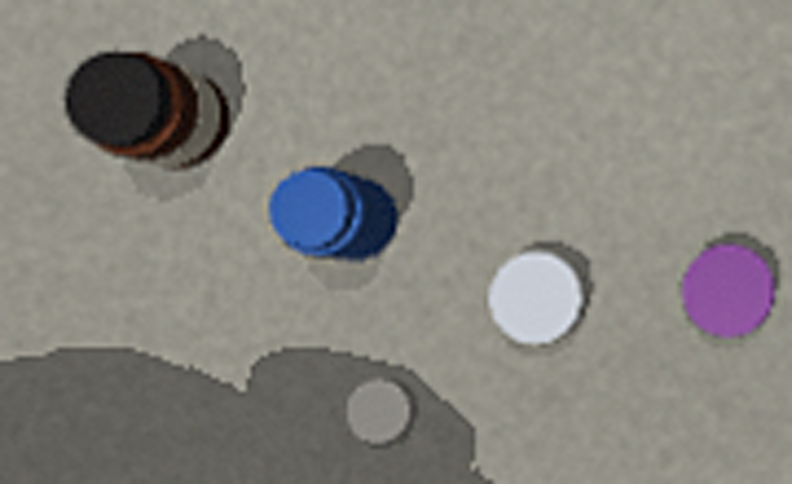

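View pics/c2.png

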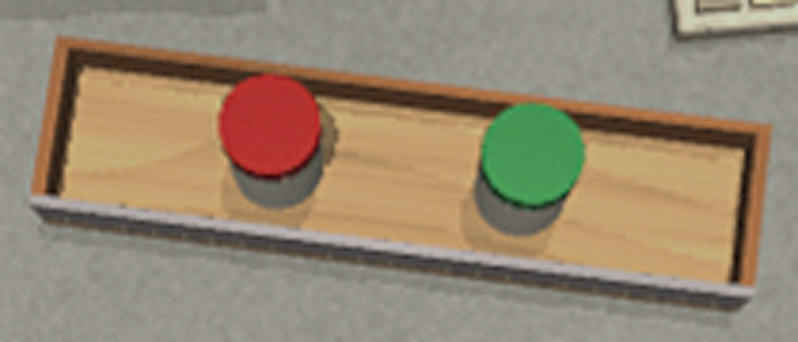

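The crops show the light aluminium disc at (217,262) is clearly larger than the shadowed grey one at (181,288), so it is the tin. The rack's rim corners at z=45 mm in c2 are (58,38), (769,125), (752,290) and (32,200). The red jar stands on the left (+y) and the green one on the right.

```bash
cat > m.py <<'E'
from h import *
im=cv2.imread('pics/top0.png');h=cv2.cvtColor(im,cv2.COLOR_BGR2HSV);H,S,V=[a.astype(int) for a in cv2.split(h)]
def box(u,v,r=24):
    m=np.zeros(H.shape,bool);m[v-r:v+r,u-r:u+r]=1;return m
def go(n,m,circ,zg):
    xy,q,c=fit("top",m.astype(np.uint8),circ,zg);print(n,xy.round(4),"area ratio",round(q,2),c.round(1));return xy
go("red",box(256,138)&((H<6)|(H>174))&(S>120)&(V>130),[(.028,.092)],.092)
go("green",box(325,145)&(H>50)&(H<80)&(S>90)&(V>110),[(.028,.092)],.092)
go("amber",box(128,217)&((V<60)|((S>90)&(V<120))),[(.025,0),(.025,.072),(.022,.093)],.05)
go("ambercap",box(125,217)&(V<60)&(S<60),[(.022,.093)],.093)
go("blue",box(170,243)&(H>100)&(H<125)&(S>120),[(.021,0),(.021,.075),(.018,.09)],.05)
go("bluetop",box(166,243)&(H>100)&(H<125)&(S>120)&(V>155),[(.018,.09)],.09)
go("tin",box(217,262)&(V>190),[(.0225,.03)],.03)
go("cup",box(412,243)&(H<20)&(S>120),[(.026,.055),(.021,0)],.03)
go("bowl",box(366,258)&(V>170),[(.036,.035)],.035)
go("flask",box(456,215,30)&(H>50)&(H<90)&(S>70),[(.034,0),(.012,.104)],.0)
go("timer",box(119,171)&(V<70),[(.035,.022)],.022)
C=[ray("top",(u/3.8+185-.37,v/3.8+105-.37),.045)[:2] for u,v in [(58,38),(769,125),(752,290),(32,200)]]
C=np.array(C);print(C.round(4).tolist(),[np.linalg.norm(C[i]-C[(i+1)%4]).round(3) for i in range(4)])
c=C.mean(0);d=(C[0]-C[1])+(C[3]-C[2]);print("rack",c.round(4),"yaw",np.degrees(np.arctan2(-d[0],d[1])).round(2))
# scene-camera cross checks
sc=cv2.imread('pics/scene0.png');
E
python3 m.py
```

```text
red [0.6549 0.0675] area ratio 0.99 [255.6 137.1]
green [ 0.6378 -0.0734] area ratio 0.99 [324.8 145. ]
amber [0.4937 0.3442] area ratio 0.73 [124.8 218.3]
ambercap [0.4906 0.3344] area ratio 1.05 [121.3 217.1]
blue [0.4413 0.2474] area ratio 0.93 [170.3 243.2]
bluetop [0.4408 0.2474] area ratio 0.91 [164.4 242.1]
tin [0.4016 0.1532] area ratio 0.93 [216.1 262.4]
cup [ 0.4411 -0.2562] area ratio 0.98 [412.3 243.5]
bowl [ 0.412  -0.1627] area ratio 0.98 [366.5 257.6]
flask [ 0.5024 -0.3585] area ratio 1.01 [456.8 215.3]
timer [0.6026 0.3711] area ratio 1.06 [119.3 170.5]
[[0.7206, 0.1921], [0.6672, -0.2109], [0.5727, -0.1986], [0.6257, 0.2047]] [np.float64(0.406), np.float64(0.095), np.float64(0.407), np.float64(0.096)]
rack [ 0.6465 -0.0032] yaw -7.52
```

```bash
cat >> m.py <<'E'
print('---')
m=box(130,218)&((V<60)|((S>90)&(V<120)));m[:, 152:]=0;m=m.astype(np.uint8)
m=cv2.morphologyEx(m,cv2.MORPH_OPEN,np.ones((2,2)));v,u=np.nonzero(m)
hh=cv2.convexHull(np.c_[u,v].astype(np.int32));m2=cv2.fillConvexPoly(np.zeros_like(m),hh,1)
am=go("amber",m2,[(.025,0),(.025,.072),(.022,.093)],.05)
go("tin",box(217,262)&(V>175),[(.0225,.03),(.0225,.0)],.03)
for n,xy,cs in [("amber",am,[(.025,0),(.025,.072),(.022,.093)]),("blue",(.4413,.2474),[(.021,0),(.021,.075),(.018,.09)]),("tin",(.4016,.1532),[(.0225,0),(.0225,.03)]),("cup",(.4411,-.2562),[(.026,.055),(.021,0)]),("red",(.6549,.0675),[(.028,.012),(.028,.092)]),("green",(.6378,-.0734),[(.028,.012),(.028,.092)])]:
    for nm,pic in (("scene",sc),("top",im)):
        if nm=="top" and n not in("amber",): continue
        k=4;
        if nm=="scene":
            if 'S4' not in globals(): S4=cv2.resize(sc,None,fx=k,fy=k,interpolation=cv2.INTER_CUBIC)
            cv2.polylines(S4,[(hullmask(nm,*xy,cs)*k+1.5).astype(np.int32)],True,(0,255,255),1)
        else:
            T4=cv2.resize(im,None,fx=k,fy=k);cv2.polylines(T4,[(hullmask(nm,*xy,cs)*k+1.5).astype(np.int32)],True,(0,255,255),1)
c4=S4[160*4:270*4,170*4:400*4]
c4=cv2.resize(c4,(800,383));t=T4[190*4:240*4,100*4:160*4]
o=np.zeros((600,800,3),np.uint8);o[:383]=c4;o[390:590,:240]=t[:200];cv2.imwrite('pics/ov.png',o)
E
python3 m.py | sed -n '/---/,$p'
```

```text
---
amber [0.4898 0.3357] area ratio 0.91 [128.8 220.1]
tin [0.4021 0.1552] area ratio 0.87 [216.  262.3]
```

View pics/ov.png

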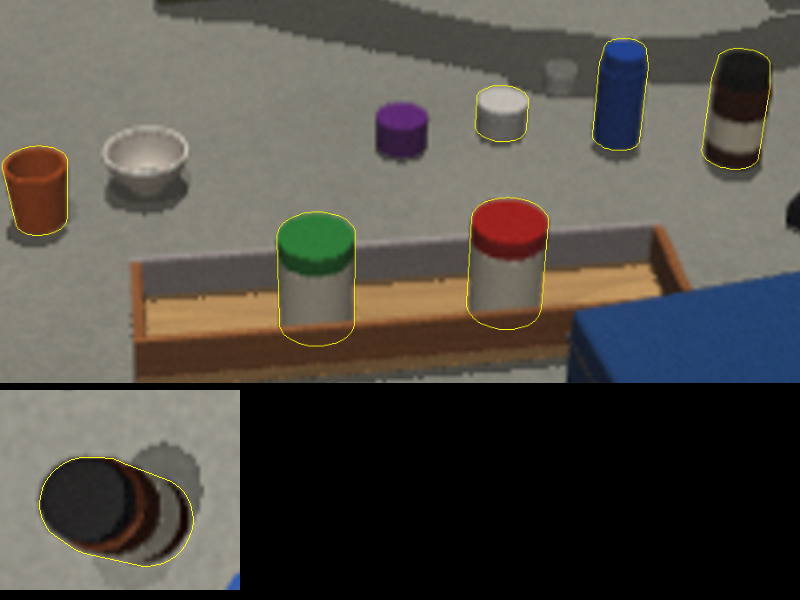

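The overlays agree in both cameras. Positions: amber (.490,.3355), blue (.441,.247), tin (.402,.1535), cup (.441,-.256), rack (.6465,-.003) at yaw -7.5°. First I turn the tool so that its y runs along the rack's x.

jog_arm(
  delta_pos=[
    [0, 0, 0],
    [0, 0, 0],
    [0, 0, 0],
    [0, 0, 0],
    [0, 0, 0],
    [0, 0, 0],
    [0, 0, 0],
    [0, 0, 0],
    [0, 0, 0],
    [0, 0, 0],
    [0, 0, 0],
    [0, 0, 0],
    [0, 0, 0],
    [0, 0, 0],
    [0, 0, 0],
    [0, 0, 0],
    [0, 0, 0],
    [0, 0, 0],
    [0, 0, 0],
    [0, 0, 0],
  ],
  yaw=[0.994, 0.994, 0.994, 0.994, 0.994, 0.994, 0.994, 0.994, 0.994, 0.994, 0.994, 0.994, 0.994, 0.994, 0.994, 0.994, 0.994, 0.994, 0.994, 0.994],
  jaw=[1, 1, 1, 1, 1, 1, 1, 1, 1, 1, 1, 1, 1, 1, 1, 1, 1, 1, 1, 1],
)

```text
clock: 3.6
eef_pos: [0.1927, 0.5946, 0.2313]
orientation: [-2.364, -2.069, 0.0]
wrist_force: [-0.5, 0.5, 0.1]
gripper_width: 0.0854
grip_force: 0.0
```

```bash
cat > d.py <<'E'
import sys,numpy as np
from scipy.spatial.transform import Rotation as Ro
from bench import manip
T=dict(amber=(.490,.3355),blue=(.4413,.2474),tin=(.4016,.1535),cup=(.4411,-.2562),green=(.6378,-.0734))
a=np.radians(-7.52);ex=np.array([np.cos(a),np.sin(a)]);ey=np.array([-np.sin(a),np.cos(a)]);c=np.array([.6465,-.0032])
loc=lambda x,y:c+x*ex+y*ey
T.update(mid=loc(0,.0),end=loc(0,.148),front=loc(-.095,0.))
s=manip.sense();R=Ro.from_rotvec(s["orientation"]).as_matrix();p=np.array(s["eef_pos"])
print("t",round(s["clock"],2),"p",p.round(4),"tool y deg",np.degrees(np.arctan2(R[1,1],R[0,1])).round(2),"tilt",np.degrees(np.arccos(-R[2,2])).round(2),"w",round(s["gripper_width"],4),"F",np.round(s["wrist_force"],1),"g",round(s["grip_force"],1),"j",np.round(s["joints"],2))
for n in sys.argv[1:]:
    print(n,T[n],"units x,y:",((R.T@np.array([*(np.array(T[n])-p[:2]),0]))/.04)[:2].round(3))
E
python3 d.py amber blue mid end
```

```text
t 3.6 p [0.1927 0.5946 0.2313] tool y deg -7.62 tilt 0.02 w 0.0854 F [-0.5  0.5  0.1] g 0.0 j [-1.45  0.7   0.21  1.58 -0.17  0.89 -1.31]
amber (0.49, 0.3355) units x,y: [-5.435  8.225]
blue (0.4413, 0.2474) units x,y: [-7.779  7.31 ]
mid [ 0.6465 -0.0032] units x,y: [-13.309  13.225]
end [0.6658691  0.14352709] units x,y: [-9.609 13.219]
```

jog_arm(
  delta_pos=[
    [-0.453, 0.685, 0],
    [-0.453, 0.685, 0],
    [-0.453, 0.685, 0],
    [-0.453, 0.685, 0],
    [-0.453, 0.685, 0],
    [-0.453, 0.685, 0],
    [-0.453, 0.685, 0],
    [-0.453, 0.685, 0],
    [-0.453, 0.685, 0],
    [-0.453, 0.685, 0],
    [-0.453, 0.685, 0],
    [-0.453, 0.685, 0],
    [0, 0, 0.5],
    [0, 0, 0.5],
    [0, 0, 0.5],
    [0, 0, 0],
  ],
  yaw=[0, 0, 0, 0, 0, 0, 0, 0, 0, 0, 0, 0, 0, 0, 0, 0],
  jaw=[1, 1, 1, 1, 1, 1, 1, 1, 1, 1, 1, 1, 1, 1, 1, 1],
)

```text
clock: 5.6
eef_pos: [0.4895, 0.3355, 0.1701]
orientation: [-2.361, -2.071, 0.005]
wrist_force: [0.3, 0.4, -0.1]
gripper_width: 0.0856
grip_force: 0.0
```

```bash
python3 d.py amber
```

```text
t 5.6 p [0.4895 0.3355 0.1701] tool y deg -7.49 tilt 0.18 w 0.0856 F [ 0.3  0.4 -0.1] g 0.0 j [-0.76  0.73  0.13  1.73 -0.14  0.69 -0.68]
amber (0.49, 0.3355) units x,y: [0.    0.012]
```

jog_arm(
  delta_pos=[
    [0, 0.012, 0.4],
    [0, 0, 0.4],
    [0, 0, 0.4],
    [0, 0, 0.4],
    [0, 0, 0.4],
    [0, 0, 0.4],
    [0, 0, 0.4],
    [0, 0, 0.4],
    [0, 0, 0],
    [0, 0, 0],
    [0, 0, 0],
    [0, 0, 0],
    [0, 0, 0],
    [0, 0, 0],
    [0, 0, 0],
    [0, 0, 0],
  ],
  yaw=[0, 0, 0, 0, 0, 0, 0, 0, 0, 0, 0, 0, 0, 0, 0, 0],
  jaw=[1, 1, 1, 1, 1, 1, 1, 1, 1, 0, 0, 0, 0, 0, 0, 0],
)

```text
clock: 7.6
eef_pos: [0.4913, 0.3363, 0.0443]
orientation: [-2.362, -2.071, -0.002]
wrist_force: [-1.1, -0.6, 6.2]
gripper_width: 0.0488
grip_force: 61.7
```

```bash
python3 d.py mid
```

```text
t 7.6 p [0.4913 0.3363 0.0443] tool y deg -7.5 tilt 0.08 w 0.0488 F [-1.1 -0.6  6.2] g 61.7 j [-0.73  0.92  0.09  1.79 -0.17  0.44 -0.65]
mid [ 0.6465 -0.0032] units x,y: [-7.91   4.954]
```

jog_arm(
  delta_pos=[
    [0, 0, -0.3],
    [0, 0, -0.5],
    [0, 0, -0.5],
    [0, 0, -0.6],
    [0, 0, -0.6],
    [0, 0, -0.5],
    [-0.527, 0.33, 0],
    [-0.527, 0.33, 0],
    [-0.527, 0.33, 0],
    [-0.527, 0.33, 0],
    [-0.527, 0.33, 0],
    [-0.527, 0.33, 0],
    [-0.527, 0.33, 0],
    [-0.527, 0.33, 0],
    [-0.527, 0.33, 0],
    [-0.527, 0.33, 0],
    [-0.527, 0.33, 0],
    [-0.527, 0.33, 0],
    [-0.527, 0.33, 0],
    [-0.527, 0.33, 0],
  ],
  yaw=[0, 0, 0, 0, 0, 0, 0, 0, 0, 0, 0, 0, 0, 0, 0, 0, 0, 0, 0, 0],
  jaw=[0, 0, 0, 0, 0, 0, 0, 0, 0, 0, 0, 0, 0, 0, 0, 0, 0, 0, 0, 0],
)

```text
clock: 10.1
eef_pos: [0.6357, 0.0183, 0.1637]
orientation: [2.362, 2.071, -0.0]
wrist_force: [0.8, 0.1, -1.5]
gripper_width: 0.0481
grip_force: 62.2
```

jog_arm(
  delta_pos=[
    [-0.3, 0.2, 0],
    [-0.2, 0.1, 0],
    [0, 0, 0],
    [0, 0, 0],
  ],
  yaw=[0, 0, 0, 0],
  jaw=[0, 0, 0, 0],
)

```text
clock: 10.6
eef_pos: [0.6446, -0.0007, 0.1632]
orientation: [-2.359, -2.072, -0.001]
wrist_force: [0.6, 0.2, -2.2]
gripper_width: 0.0483
grip_force: 62.2
```

```bash
python3 d.py mid; python3 -c "
from h import *
im=manip.camera('top')
cv2.imwrite('pics/t1.png',cv2.resize(im[60:220,180:410,::-1],None,fx=3,fy=3))"
```

```text
t 10.6 p [ 0.6446 -0.0007  0.1632] tool y deg -7.41 tilt 0.07 w 0.0483 F [ 0.6  0.2 -2.2] g 62.2 j [-0.1   0.79  0.06  1.57 -0.06  0.78 -0.14]
mid [ 0.6465 -0.0032] units x,y: [-0.056  0.055]
```

View pics/t1.png

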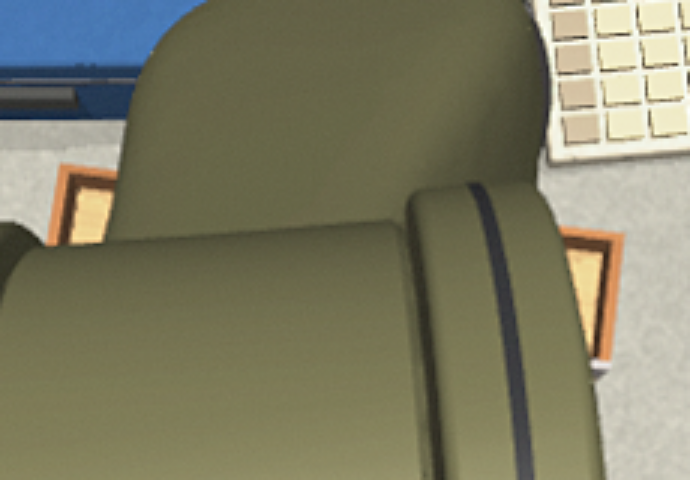

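The arm hides the rack in the top view, so I lower on the numbers and watch the force.

jog_arm(
  delta_pos=[
    [-0.056, 0.055, 0],
    [0, 0, 0.4],
    [0, 0, 0.4],
    [0, 0, 0.4],
    [0, 0, 0.4],
    [0, 0, 0.4],
    [0, 0, 0.3],
    [0, 0, 0.2],
    [0, 0, 0.1],
    [0, 0, 0],
  ],
  yaw=[0, 0, 0, 0, 0, 0, 0, 0, 0, 0],
  jaw=[0, 0, 0, 0, 0, 0, 0, 0, 0, 0],
)

```text
clock: 11.9
eef_pos: [0.647, -0.0047, 0.0593]
orientation: [2.362, 2.071, 0.0]
wrist_force: [-0.3, 0.0, -2.4]
gripper_width: 0.0484
grip_force: 62.2
```

```bash
python3 d.py mid; python3 -c "
from h import *
im=manip.camera('scene')
cv2.imwrite('pics/s1.png',cv2.resize(im[150:280,170:400,::-1],None,fx=3.4,fy=3.4))"
```

```text
t 11.9 p [ 0.647  -0.0047  0.0593] tool y deg -7.5 tilt 0.01 w 0.0484 F [-0.3  0.  -2.4] g 62.2 j [-0.09  0.94  0.05  1.62 -0.07  0.58 -0.14]
mid [ 0.6465 -0.0032] units x,y: [ 0.035 -0.017]
```

View pics/s1.png

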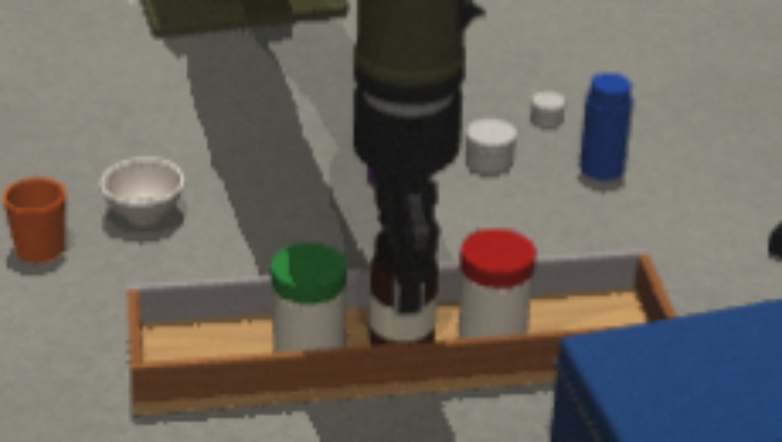

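Amber stands between the two jars, and the small grey look-alike now shows lit, clearly smaller than the tin. I set the bottle down, release to a partial opening and rise.

jog_arm(
  delta_pos=[
    [0, 0, 0.05],
    [0, 0, 0.03],
    [0, 0, 0],
  ],
  yaw=[0, 0, 0],
  jaw=[0, 0, 0],
)

```text
clock: 12.32
eef_pos: [0.647, -0.0046, 0.0564]
orientation: [2.362, 2.071, 0.001]
wrist_force: [-0.9, -0.3, 0.7]
gripper_width: 0.0485
grip_force: 62.4
```

jog_arm(
  delta_pos=[
    [0, 0, 0],
    [0, 0, 0],
    [0, 0, 0],
    [0, 0, 0],
    [0, 0, -0.3],
    [0, 0, -0.5],
    [0, 0, -0.6],
    [0, 0, -0.7],
    [0, 0, -0.7],
    [0, 0, -0.6],
    [0, 0, 0],
  ],
  yaw=[0, 0, 0, 0, 0, 0, 0, 0, 0, 0, 0],
  jaw=[1, 1, 1, 1, 1, 1, 1, 1, 1, 1, 1],
)

```text
clock: 13.7
eef_pos: [0.6488, -0.0048, 0.1957]
orientation: [2.359, 2.068, 0.008]
wrist_force: [0.7, 0.0, -0.4]
gripper_width: 0.0858
grip_force: 0.0
```

```bash
python3 d.py blue
```

```text
t 13.7 p [ 0.6488 -0.0048  0.1957] tool y deg -7.51 tilt 0.37 w 0.0858 F [ 0.7  0.  -0.4] g 0.0 j [-0.1   0.76  0.07  1.54 -0.06  0.84 -0.14]
blue (0.4413, 0.2474) units x,y: [ 5.572 -5.967]
```

jog_arm(
  delta_pos=[
    [0.464, -0.497, 0],
    [0.464, -0.497, 0],
    [0.464, -0.497, 0],
    [0.464, -0.497, 0],
    [0.464, -0.497, 0],
    [0.464, -0.497, 0],
    [0.464, -0.497, 0],
    [0.464, -0.497, 0],
    [0.464, -0.497, 0],
    [0.464, -0.497, 0],
    [0.464, -0.497, 0],
    [0.464, -0.497, 0],
    [0, 0, 0.4],
    [0, 0, 0],
    [0, 0, 0],
  ],
  yaw=[0, 0, 0, 0, 0, 0, 0, 0, 0, 0, 0, 0, 0, 0, 0],
  jaw=[1, 1, 1, 1, 1, 1, 1, 1, 1, 1, 1, 1, 1, 1, 1],
)

```text
clock: 15.58
eef_pos: [0.4397, 0.2468, 0.1763]
orientation: [2.363, 2.07, -0.0]
wrist_force: [0.2, 0.9, 0.4]
gripper_width: 0.0854
grip_force: 0.0
```

```bash
python3 d.py blue; python3 -c "
from h import *
im=manip.camera('scene')
cv2.imwrite('pics/s2.png',cv2.resize(im[150:280,170:400,::-1],None,fx=3.4,fy=3.4))"
```

```text
t 15.57 p [0.4397 0.2468 0.1763] tool y deg -7.55 tilt 0.02 w 0.0854 F [0.2 0.9 0.4] g 0.0 j [-0.67  0.62  0.11  1.99 -0.12  0.53 -0.61]
blue (0.4413, 0.2474) units x,y: [0.019 0.038]
```

View pics/s2.png

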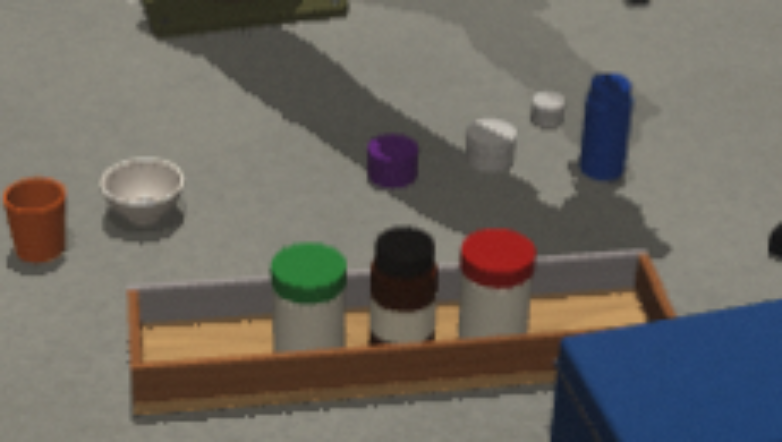

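Amber stands upright in the middle bay at crop (404,290), and the jars have not moved. Now the blue bottle.

jog_arm(
  delta_pos=[
    [0.019, 0.038, 0.4],
    [0, 0, 0.45],
    [0, 0, 0.45],
    [0, 0, 0.45],
    [0, 0, 0.45],
    [0, 0, 0.45],
    [0, 0, 0.4],
    [0, 0, 0.33],
    [0, 0, 0],
    [0, 0, 0],
    [0, 0, 0],
    [0, 0, 0],
    [0, 0, 0],
    [0, 0, 0],
    [0, 0, 0],
    [0, 0, 0],
    [0, 0, 0],
  ],
  yaw=[0, 0, 0, 0, 0, 0, 0, 0, 0, 0, 0, 0, 0, 0, 0, 0, 0],
  jaw=[1, 1, 1, 1, 1, 1, 1, 1, 1, 0, 0, 0, 0, 0, 0, 0, 0],
)

```text
clock: 17.75
eef_pos: [0.4412, 0.2481, 0.0416]
orientation: [-2.362, -2.071, -0.001]
wrist_force: [-1.0, -0.5, 6.4]
gripper_width: 0.041
grip_force: 60.0
```

```bash
python3 d.py end
```

```text
t 17.75 p [0.4412 0.2481 0.0416] tool y deg -7.49 tilt 0.05 w 0.041 F [-1.  -0.5  6.4] g 60.0 j [-0.63  0.87  0.04  2.06 -0.15  0.22 -0.59]
end [0.6658691  0.14352709] units x,y: [-1.858  5.911]
```

jog_arm(
  delta_pos=[
    [0, 0, -0.3],
    [0, 0, -0.5],
    [0, 0, -0.6],
    [0, 0, -0.6],
    [0, 0, -0.5],
    [-0.155, 0.493, 0],
    [-0.155, 0.493, 0],
    [-0.155, 0.493, 0],
    [-0.155, 0.493, 0],
    [-0.155, 0.493, 0],
    [-0.155, 0.493, 0],
    [-0.155, 0.493, 0],
    [-0.155, 0.493, 0],
    [-0.155, 0.493, 0],
    [-0.155, 0.493, 0],
    [-0.155, 0.493, 0],
    [-0.155, 0.493, 0],
    [0, 0, 0],
    [0, 0, 0],
  ],
  yaw=[0, 0, 0, 0, 0, 0, 0, 0, 0, 0, 0, 0, 0, 0, 0, 0, 0, 0, 0],
  jaw=[0, 0, 0, 0, 0, 0, 0, 0, 0, 0, 0, 0, 0, 0, 0, 0, 0, 0, 0],
)

```text
clock: 20.12
eef_pos: [0.665, 0.143, 0.14]
orientation: [-2.361, -2.07, 0.002]
wrist_force: [-0.3, 0.1, -1.7]
gripper_width: 0.041
grip_force: 60.7
```

```bash
python3 d.py end
```

```text
t 20.12 p [0.665 0.143 0.14 ] tool y deg -7.51 tilt 0.12 w 0.041 F [-0.3  0.1 -1.7] g 60.7 j [-0.31  0.87  0.07  1.47 -0.07  0.81 -0.35]
end [0.6658691  0.14352709] units x,y: [0.016 0.02 ]
```

jog_arm(
  delta_pos=[
    [0.016, 0.02, 0.3],
    [0, 0, 0.4],
    [0, 0, 0.4],
    [0, 0, 0.4],
    [0, 0, 0.3],
    [0, 0, 0.2],
    [0, 0, 0.06],
    [0, 0, 0],
  ],
  yaw=[0, 0, 0, 0, 0, 0, 0, 0],
  jaw=[0, 0, 0, 0, 0, 0, 0, 0],
)

```text
clock: 21.12
eef_pos: [0.6671, 0.1438, 0.0587]
orientation: [2.362, 2.071, 0.001]
wrist_force: [0.2, -0.0, -1.2]
gripper_width: 0.0405
grip_force: 60.7
```

jog_arm(
  delta_pos=[
    [0, 0, 0.07],
    [0, 0, 0.04],
    [0, 0, 0],
  ],
  yaw=[0, 0, 0],
  jaw=[0, 0, 0],
)

```text
clock: 21.5
eef_pos: [0.6668, 0.1438, 0.0541]
orientation: [-2.362, -2.071, 0.0]
wrist_force: [-0.9, 0.2, -0.7]
gripper_width: 0.0408
grip_force: 60.7
```

jog_arm(
  delta_pos=[
    [0, 0, 0.02],
    [0, 0, 0],
  ],
  yaw=[0, 0],
  jaw=[0, 0],
)

```text
clock: 21.75
eef_pos: [0.6669, 0.1438, 0.0537]
orientation: [2.362, 2.071, 0.001]
wrist_force: [-1.5, -0.6, 2.7]
gripper_width: 0.0407
grip_force: 61.0
```

jog_arm(
  delta_pos=[
    [0, 0, 0],
    [0, 0, 0],
    [0, 0, 0],
    [0, 0, 0],
    [0, 0, -0.3],
    [0, 0, -0.5],
    [0, 0, -0.6],
    [0, 0, -0.7],
    [0, 0, -0.7],
    [0, 0, -0.6],
    [0, 0, 0],
  ],
  yaw=[0, 0, 0, 0, 0, 0, 0, 0, 0, 0, 0],
  jaw=[1, 1, 1, 1, 1, 1, 1, 1, 1, 1, 1],
)

```text
clock: 23.12
eef_pos: [0.6688, 0.144, 0.1932]
orientation: [2.36, 2.069, 0.01]
wrist_force: [-1.1, 0.9, -1.2]
gripper_width: 0.0857
grip_force: 0.0
```

```bash
python3 d.py tin
```

```text
t 23.12 p [0.6688 0.144  0.1932] tool y deg -7.51 tilt 0.39 w 0.0857 F [-1.1  0.9 -1.2] g 0.0 j [-0.32  0.81  0.08  1.42 -0.07  0.91 -0.35]
tin (0.4016, 0.1535) units x,y: [-0.639 -6.654]
```

jog_arm(
  delta_pos=[
    [-0.0456, -0.475, 0],
    [-0.0456, -0.475, 0],
    [-0.0456, -0.475, 0],
    [-0.0456, -0.475, 0],
    [-0.0456, -0.475, 0],
    [-0.0456, -0.475, 0],
    [-0.0456, -0.475, 0],
    [-0.0456, -0.475, 0],
    [-0.0456, -0.475, 0],
    [-0.0456, -0.475, 0],
    [-0.0456, -0.475, 0],
    [-0.0456, -0.475, 0],
    [-0.0456, -0.475, 0],
    [-0.0456, -0.475, 0],
    [0, 0, 0.5],
    [0, 0, 0.5],
    [0, 0, 0.5],
    [0, 0, 0],
    [0, 0, 0],
  ],
  yaw=[0, 0, 0, 0, 0, 0, 0, 0, 0, 0, 0, 0, 0, 0, 0, 0, 0, 0, 0],
  jaw=[1, 1, 1, 1, 1, 1, 1, 1, 1, 1, 1, 1, 1, 1, 1, 1, 1, 1, 1],
)

```text
clock: 25.5
eef_pos: [0.3999, 0.1531, 0.1297]
orientation: [2.362, 2.071, 0.001]
wrist_force: [1.0, 0.5, 0.3]
gripper_width: 0.0852
grip_force: 0.0
```

```bash
python3 d.py tin; python3 -c "
from h import *
im=manip.camera('scene')
cv2.imwrite('pics/s3.png',cv2.resize(im[150:280,170:400,::-1],None,fx=3.4,fy=3.4))"
```

```text
t 25.5 p [0.3999 0.1531 0.1297] tool y deg -7.51 tilt 0.02 w 0.0852 F [1.  0.5 0.3] g 0.0 j [-0.5   0.65  0.04  2.24 -0.11  0.25 -0.49]
tin (0.4016, 0.1535) units x,y: [0.015 0.041]
```

View pics/s3.png

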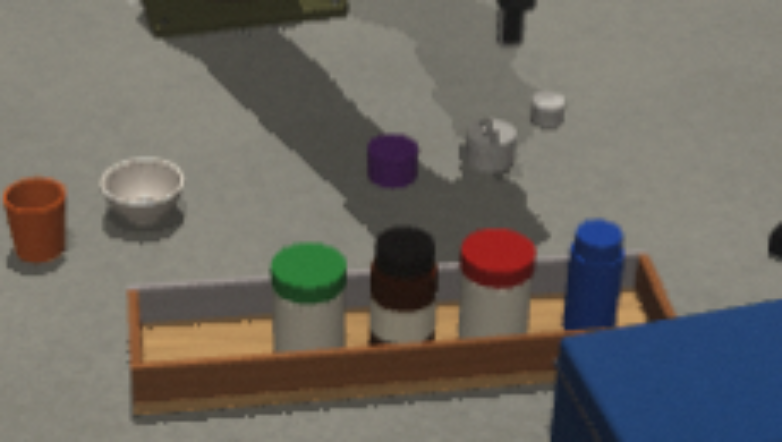

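Blue stands upright in the end bay at crop (595,275), with the tin under the gripper at (490,145). I descend in stages and watch joint 6, which is near its limit.

jog_arm(
  delta_pos=[
    [0.015, 0.041, 0.4],
    [0, 0, 0.4],
    [0, 0, 0.4],
    [0, 0, 0.4],
    [0, 0, 0.3],
    [0, 0, 0],
  ],
  yaw=[0, 0, 0, 0, 0, 0],
  jaw=[1, 1, 1, 1, 1, 1],
)

```text
clock: 26.3
eef_pos: [0.4014, 0.1535, 0.0531]
orientation: [-2.362, -2.071, 0.001]
wrist_force: [0.3, 0.9, -0.1]
gripper_width: 0.0854
grip_force: 0.0
```

```bash
python3 d.py tin
```

```text
t 26.3 p [0.4014 0.1535 0.0531] tool y deg -7.5 tilt 0.03 w 0.0854 F [ 0.3  0.9 -0.1] g 0.0 j [-0.48  0.82  0.01  2.28 -0.12  0.04 -0.49]
tin (0.4016, 0.1535) units x,y: [0.001 0.005]
```

jog_arm(
  delta_pos=[
    [0, 0, 0.1],
    [0, 0, 0.1],
    [0, 0, 0],
  ],
  yaw=[0, 0, 0],
  jaw=[1, 1, 1],
)

```text
clock: 26.68
eef_pos: [0.4038, 0.1544, 0.0474]
orientation: [-2.361, -2.07, 0.005]
wrist_force: [0.6, 0.7, -0.1]
gripper_width: 0.0853
grip_force: 0.0
```

```bash
python3 d.py tin; python3 -c "
from bench import manip;print(manip.sense()['joints'])"
```

```text
t 26.68 p [0.4038 0.1544 0.0474] tool y deg -7.5 tilt 0.21 w 0.0853 F [ 0.6  0.7 -0.1] g 0.0 j [-0.48  0.83  0.01  2.27 -0.13  0.04 -0.47]
tin (0.4016, 0.1535) units x,y: [-0.031 -0.052]
[-0.47600428  0.834514    0.00709247  2.26766163 -0.13255179  0.04336478
 -0.46971645]
```

The controller holds joint 6 at its stop and slides outward. I'll back up a little and yaw the other way, which should swing joint 5 round the wrist singularity. The tin is round, so any grasp angle will do.

jog_arm(
  delta_pos=[
    [-0.031, -0.052, -0.4],
    [0, 0, -0.3],
    [0, 0, 0],
    [0, 0, 0],
    [0, 0, 0],
    [0, 0, 0],
    [0, 0, 0],
    [0, 0, 0],
    [0, 0, 0],
    [0, 0, 0],
    [0, 0, 0],
    [0, 0, 0],
    [0, 0, 0],
    [0, 0, 0],
    [0, 0, 0],
    [0, 0, 0],
    [0, 0, 0],
    [0, 0, 0],
  ],
  yaw=[0, 0, 0, -0.9, -0.9, -0.9, -0.9, -0.9, -0.9, -0.9, -0.9, -0.9, -0.9, -0.9, -0.9, -0.9, -0.9, 0],
  jaw=[1, 1, 1, 1, 1, 1, 1, 1, 1, 1, 1, 1, 1, 1, 1, 1, 1, 1],
)

```text
clock: 28.92
eef_pos: [0.4014, 0.1534, 0.0753]
orientation: [-1.253, -2.878, 0.004]
wrist_force: [-0.2, 0.7, -0.5]
gripper_width: 0.0853
grip_force: 0.0
```

```bash
python3 d.py tin
```

```text
t 28.93 p [0.4014 0.1534 0.0753] tool y deg 42.95 tilt 0.24 w 0.0853 F [-0.2  0.7 -0.5] g 0.0 j [-0.44  0.77 -0.05  2.26  0.3   0.12 -0.03]
tin (0.4016, 0.1535) units x,y: [-0.002  0.006]
```

jog_arm(
  delta_pos=[
    [0, 0, 0.2],
    [0, 0, 0],
    [0, 0, 0],
    [0, 0, 0],
    [0, 0, 0],
    [0, 0, 0],
    [0, 0, 0],
    [0, 0, 0],
    [0, 0, 0],
    [0, 0, 0],
    [0, 0, 0],
    [0, 0, 0],
    [0, 0, 0],
    [0, 0, 0],
    [0, 0, 0],
    [0, 0, 0],
    [0, 0, 0],
    [0, 0, 0],
  ],
  yaw=[-0.95, -0.95, -0.95, -0.95, -0.95, -0.95, -0.95, -0.95, -0.95, -0.95, -0.95, -0.95, -0.95, -0.95, -0.95, -0.95, -0.95, 0],
  jaw=[1, 1, 1, 1, 1, 1, 1, 1, 1, 1, 1, 1, 1, 1, 1, 1, 1, 1],
)

```text
clock: 31.18
eef_pos: [0.4013, 0.1534, 0.0673]
orientation: [0.479, -3.101, 0.001]
wrist_force: [-0.2, -0.0, 0.6]
gripper_width: 0.0858
grip_force: 0.0
```

```bash
python3 d.py tin
```

```text
t 31.18 p [0.4013 0.1534 0.0673] tool y deg 107.55 tilt 0.24 w 0.0858 F [-0.2 -0.   0.6] g 0.0 j [-0.37  0.79 -0.16  2.26  0.85  0.15  0.55]
tin (0.4016, 0.1535) units x,y: [-0.008  0.001]
```

jog_arm(
  delta_pos=[
    [0, 0, 0],
    [0, 0, 0],
    [0, 0, 0],
    [0, 0, 0],
    [0, 0, 0],
    [0, 0, 0],
    [0, 0, 0],
    [0, 0, 0],
    [0, 0, 0],
    [0, 0, 0],
    [0, 0, 0],
    [0, 0, 0],
    [0, 0, 0],
    [0, 0, 0],
    [0, 0, 0],
    [0, 0, 0],
    [0, 0, 0],
    [0, 0, 0],
  ],
  yaw=[-0.955, -0.955, -0.955, -0.955, -0.955, -0.955, -0.955, -0.955, -0.955, -0.955, -0.955, -0.955, -0.955, -0.955, -0.955, -0.955, -0.955, 0],
  jaw=[1, 1, 1, 1, 1, 1, 1, 1, 1, 1, 1, 1, 1, 1, 1, 1, 1, 1],
)

```text
clock: 33.42
eef_pos: [0.4014, 0.1533, 0.0673]
orientation: [2.069, -2.36, -0.003]
wrist_force: [0.1, 1.2, 0.4]
gripper_width: 0.0853
grip_force: 0.0
```

```bash
python3 d.py tin
```

```text
t 33.42 p [0.4014 0.1533 0.0673] tool y deg 172.48 tilt 0.23 w 0.0853 F [0.1 1.2 0.4] g 0.0 j [-0.2   0.81 -0.43  2.26  1.19  0.33  1.32]
tin (0.4016, 0.1535) units x,y: [-0.005 -0.004]
```

Joint 6 now has room, so I descend.

jog_arm(
  delta_pos=[
    [-0.005, -0.004, 0.2],
    [0, 0, 0.2],
    [0, 0, 0.2],
    [0, 0, 0.2],
    [0, 0, 0.2],
    [0, 0, 0.2],
    [0, 0, 0.15],
    [0, 0, 0.1],
    [0, 0, 0],
    [0, 0, 0],
  ],
  yaw=[0, 0, 0, 0, 0, 0, 0, 0, 0, 0],
  jaw=[1, 1, 1, 1, 1, 1, 1, 1, 1, 1],
)

```text
clock: 34.67
eef_pos: [0.4014, 0.1535, 0.0095]
orientation: [2.068, -2.36, -0.002]
wrist_force: [-0.4, -0.8, 0.9]
gripper_width: 0.0855
grip_force: 0.0
```

```bash
python3 d.py tin
```

```text
t 34.67 p [0.4014 0.1535 0.0095] tool y deg 172.44 tilt 0.22 w 0.0855 F [-0.4 -0.8  0.9] g 0.0 j [-0.26  0.93 -0.35  2.27  1.66  0.28  0.87]
tin (0.4016, 0.1535) units x,y: [-0.001 -0.006]
```

jog_arm(
  delta_pos=[
    [0, 0, 0.1],
    [0, 0, 0],
    [0, 0, 0],
    [0, 0, 0],
    [0, 0, 0],
    [0, 0, 0],
    [0, 0, 0],
    [0, 0, 0],
    [0, 0, 0],
    [0, 0, 0],
  ],
  yaw=[0, 0, 0, 0, 0, 0, 0, 0, 0, 0],
  jaw=[1, 0, 0, 0, 0, 0, 0, 0, 0, 0],
)

```text
clock: 35.92
eef_pos: [0.4013, 0.1535, 0.0057]
orientation: [2.068, -2.36, -0.002]
wrist_force: [-1.1, -0.0, 5.1]
gripper_width: 0.0429
grip_force: 60.2
```

jog_arm(
  delta_pos=[
    [0, 0, -0.2],
    [0, 0, -0.4],
    [0, 0, -0.6],
    [0, 0, -0.7],
    [0, 0, -0.7],
    [0, 0, -0.6],
    [0, 0, 0],
  ],
  yaw=[0, 0, 0, 0, 0, 0, 0],
  jaw=[0, 0, 0, 0, 0, 0, 0],
)

```text
clock: 36.8
eef_pos: [0.4026, 0.1538, 0.1335]
orientation: [2.068, -2.363, -0.001]
wrist_force: [-0.4, 0.8, -1.0]
gripper_width: 0.0428
grip_force: 61.0
```

```bash
python3 d.py green
```

```text
t 36.8 p [0.4026 0.1538 0.1335] tool y deg 172.39 tilt 0.08 w 0.0428 F [-0.4  0.8 -1. ] g 61.0 j [-0.1   0.69 -0.58  2.21  0.86  0.48  1.64]
green (0.6378, -0.0734) units x,y: [ 4.852 -6.582]
```

jog_arm(
  delta_pos=[
    [0, 0, -0.5],
    [0.3466, -0.47, 0],
    [0.3466, -0.47, 0],
    [0.3466, -0.47, 0],
    [0.3466, -0.47, 0],
    [0.3466, -0.47, 0],
    [0.3466, -0.47, 0],
    [0.3466, -0.47, 0],
    [0.3466, -0.47, 0],
    [0.3466, -0.47, 0],
    [0.3466, -0.47, 0],
    [0.3466, -0.47, 0],
    [0.3466, -0.47, 0],
    [0.3466, -0.47, 0],
    [0.3466, -0.47, 0],
    [0, 0, 0],
    [0, 0, 0],
    [0, 0, 0],
  ],
  yaw=[0, 0, 0, 0, 0, 0, 0, 0, 0, 0, 0, 0, 0, 0, 0, 0, 0, 0],
  jaw=[0, 0, 0, 0, 0, 0, 0, 0, 0, 0, 0, 0, 0, 0, 0, 0, 0, 0],
)

```text
clock: 39.05
eef_pos: [0.6365, -0.0722, 0.1517]
orientation: [2.07, -2.357, -0.003]
wrist_force: [0.0, 0.4, -0.6]
gripper_width: 0.0431
grip_force: 61.1
```

```bash
python3 d.py green
```

```text
t 39.05 p [ 0.6365 -0.0722  0.1517] tool y deg 172.56 tilt 0.29 w 0.0431 F [ 0.   0.4 -0.6] g 61.1 j [ 0.41  0.9  -0.73  1.57  0.69  0.96  2.47]
green (0.6378, -0.0734) units x,y: [ 0.025 -0.037]
```

jog_arm(
  delta_pos=[
    [0.025, -0.037, 0.2],
    [0, 0, 0.3],
    [0, 0, 0.3],
    [0, 0, 0.25],
    [0, 0, 0.15],
    [0, 0, 0.08],
    [0, 0, 0],
    [0, 0, 0],
  ],
  yaw=[0, 0, 0, 0, 0, 0, 0, 0],
  jaw=[0, 0, 0, 0, 0, 0, 0, 0],
)

```text
clock: 40.05
eef_pos: [0.6387, -0.0746, 0.1012]
orientation: [2.068, -2.361, -0.001]
wrist_force: [-0.9, -0.5, -0.1]
gripper_width: 0.043
grip_force: 61.1
```

```bash
python3 d.py green; python3 -c "
from h import *
im=manip.camera('scene')
cv2.imwrite('pics/s4.png',cv2.resize(im[170:270,200:340,::-1],None,fx=5,fy=5))"
```

```text
t 40.05 p [ 0.6387 -0.0746  0.1012] tool y deg 172.44 tilt 0.2 w 0.043 F [-0.9 -0.5 -0.1] g 61.1 j [ 0.4   0.96 -0.69  1.59  0.75  0.88  2.43]
green (0.6378, -0.0734) units x,y: [-0.027  0.026]
```

View pics/s4.png

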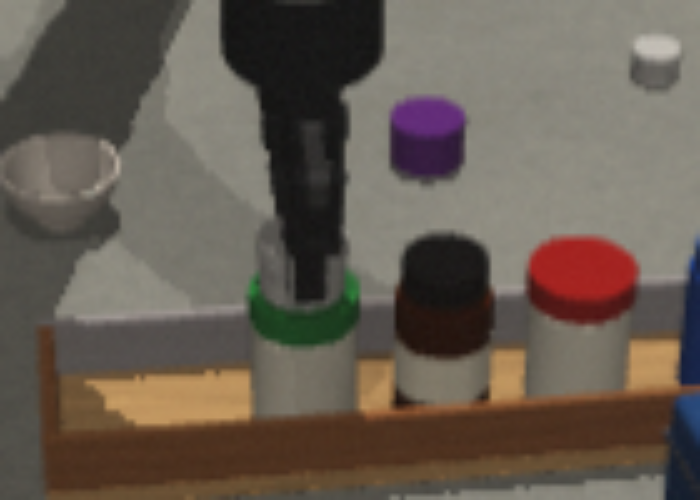

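The tin at crop (303,265) is centred over the green lid and just above it. I lower about 3.5 mm.

jog_arm(
  delta_pos=[
    [-0.02, 0.02, 0.04],
    [0, 0, 0.04],
    [0, 0, 0],
  ],
  yaw=[0, 0, 0],
  jaw=[0, 0, 0],
)

```text
clock: 40.48
eef_pos: [0.6377, -0.0736, 0.0978]
orientation: [2.068, -2.36, -0.002]
wrist_force: [-1.8, 1.5, 1.5]
gripper_width: 0.0427
grip_force: 61.2
```

jog_arm(
  delta_pos=[
    [0, 0, 0],
    [0, 0, 0],
    [0, 0, 0],
    [0, 0, 0],
    [0, 0, -0.2],
    [0, 0, -0.4],
    [0, 0, -0.5],
    [0, 0, -0.6],
    [0, 0, -0.6],
    [0, 0, 0],
    [0, 0, 0],
  ],
  yaw=[0, 0, 0, 0, 0, 0, 0, 0, 0, 0, 0],
  jaw=[1, 1, 1, 1, 1, 1, 1, 1, 1, 1, 1],
)

```text
clock: 41.85
eef_pos: [0.6378, -0.0739, 0.1897]
orientation: [2.067, -2.36, -0.002]
wrist_force: [-1.3, 0.1, 0.8]
gripper_width: 0.0855
grip_force: 0.0
```

```bash
python3 d.py cup
```

```text
t 41.85 p [ 0.6378 -0.0739  0.1897] tool y deg 172.44 tilt 0.26 w 0.0855 F [-1.3  0.1  0.8] g 0.0 j [ 0.43  0.85 -0.76  1.53  0.65  1.03  2.5 ]
cup (0.4411, -0.2562) units x,y: [5.166 4.275]
```

jog_arm(
  delta_pos=[
    [0, 0, 0],
    [0, 0, 0],
    [0, 0, 0],
    [0, 0, 0],
    [0, 0, 0],
    [0, 0, 0],
    [0, 0, 0],
    [0, 0, 0],
    [0, 0, 0],
    [0, 0, 0],
    [0, 0, 0],
    [0, 0, 0],
    [0, 0, 0],
    [0, 0, 0],
    [0, 0, 0],
    [0, 0, 0],
    [0, 0, 0],
    [0, 0, 0],
    [0, 0, 0],
    [0, 0, 0],
  ],
  yaw=[0.976, 0.976, 0.976, 0.976, 0.976, 0.976, 0.976, 0.976, 0.976, 0.976, 0.976, 0.976, 0.976, 0.976, 0.976, 0.976, 0.976, 0.976, 0.976, 0.976],
  jaw=[1, 1, 1, 1, 1, 1, 1, 1, 1, 1, 1, 1, 1, 1, 1, 1, 1, 1, 1, 1],
)

```text
clock: 44.35
eef_pos: [0.6372, -0.0737, 0.1885]
orientation: [0.116, -3.133, 0.002]
wrist_force: [-0.4, -0.2, 0.6]
gripper_width: 0.0855
grip_force: 0.0
```

jog_arm(
  delta_pos=[
    [0, 0, 0],
    [0, 0, 0],
    [0, 0, 0],
    [0, 0, 0],
    [0, 0, 0],
    [0, 0, 0],
    [0, 0, 0],
    [0, 0, 0],
    [0, 0, 0],
    [0, 0, 0],
    [0, 0, 0],
    [0, 0, 0],
    [0, 0, 0],
    [0, 0, 0],
    [0, 0, 0],
    [0, 0, 0],
    [0, 0, 0],
    [0, 0, 0],
    [0, 0, 0],
  ],
  yaw=[0.976, 0.976, 0.976, 0.976, 0.976, 0.976, 0.976, 0.976, 0.976, 0.976, 0.976, 0.976, 0.976, 0.976, 0.976, 0.976, 0.976, 0.976, 0],
  jaw=[1, 1, 1, 1, 1, 1, 1, 1, 1, 1, 1, 1, 1, 1, 1, 1, 1, 1, 1],
)

```text
clock: 46.72
eef_pos: [0.6374, -0.0735, 0.1887]
orientation: [-1.706, -2.634, 0.007]
wrist_force: [0.6, -0.6, -0.7]
gripper_width: 0.0854
grip_force: 0.0
```

```bash
python3 d.py cup
```

```text
t 46.73 p [ 0.6374 -0.0735  0.1887] tool y deg 24.14 tilt 0.35 w 0.0854 F [ 0.6 -0.6 -0.7] g 0.0 j [ 0.07  0.76 -0.05  1.55  0.05  0.84  0.42]
cup (0.4411, -0.2562) units x,y: [-2.162 -6.345]
```

jog_arm(
  delta_pos=[
    [-0.1544, -0.4532, 0],
    [-0.1544, -0.4532, 0],
    [-0.1544, -0.4532, 0],
    [-0.1544, -0.4532, 0],
    [-0.1544, -0.4532, 0],
    [-0.1544, -0.4532, 0],
    [-0.1544, -0.4532, 0],
    [-0.1544, -0.4532, 0],
    [-0.1544, -0.4532, 0],
    [-0.1544, -0.4532, 0],
    [-0.1544, -0.4532, 0],
    [-0.1544, -0.4532, 0],
    [-0.1544, -0.4532, 0],
    [-0.1544, -0.4532, 0],
    [0, 0, 0.5],
    [0, 0, 0.5],
    [0, 0, 0.3],
    [0, 0, 0],
    [0, 0, 0],
  ],
  yaw=[0, 0, 0, 0, 0, 0, 0, 0, 0, 0, 0, 0, 0, 0, 0, 0, 0, 0, 0],
  jaw=[1, 1, 1, 1, 1, 1, 1, 1, 1, 1, 1, 1, 1, 1, 1, 1, 1, 1, 1],
)

```text
clock: 49.1
eef_pos: [0.4418, -0.2565, 0.1391]
orientation: [-1.708, -2.635, 0.005]
wrist_force: [0.6, -0.1, 0.6]
gripper_width: 0.0849
grip_force: 0.0
```

```bash
python3 d.py cup; python3 -c "
from h import *
im=manip.camera('scene')
cv2.imwrite('pics/s5.png',cv2.resize(im[150:280,120:370,::-1],None,fx=3.2,fy=3.2))"
```

```text
t 49.1 p [ 0.4418 -0.2565  0.1391] tool y deg 24.09 tilt 0.21 w 0.0849 F [ 0.6 -0.1  0.6] g 0.0 j [ 0.48  0.69 -0.08  2.    0.12  0.47  0.73]
cup (0.4411, -0.2562) units x,y: [ 0.013 -0.013]
```

View pics/s5.png

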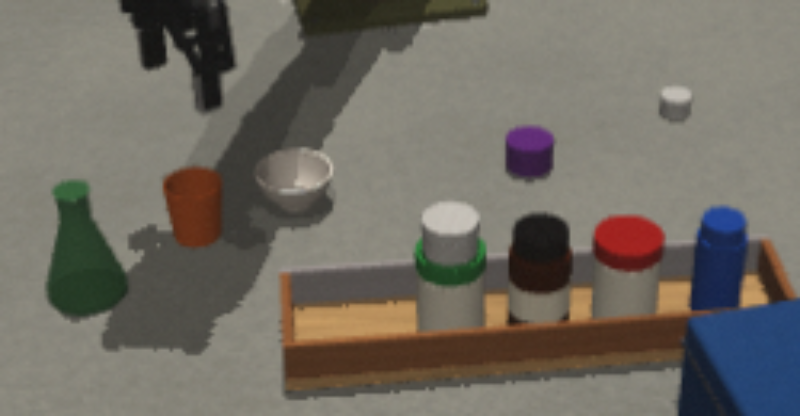

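The tin sits centred on the green jar at (450,225). The cup is under the gripper with the flask and bowl clear. I descend and grasp.

jog_arm(
  delta_pos=[
    [0.013, -0.013, 0.4],
    [0, 0, 0.45],
    [0, 0, 0.45],
    [0, 0, 0.45],
    [0, 0, 0.45],
    [0, 0, 0.4],
    [0, 0, 0.3],
    [0, 0, 0.1],
    [0, 0, 0],
    [0, 0, 0],
    [0, 0, 0],
    [0, 0, 0],
    [0, 0, 0],
    [0, 0, 0],
    [0, 0, 0],
    [0, 0, 0],
  ],
  yaw=[0, 0, 0, 0, 0, 0, 0, 0, 0, 0, 0, 0, 0, 0, 0, 0],
  jaw=[1, 1, 1, 1, 1, 1, 1, 1, 1, 0, 0, 0, 0, 0, 0, 0],
)

```text
clock: 51.15
eef_pos: [0.4405, -0.2565, 0.0195]
orientation: [-1.709, -2.635, 0.006]
wrist_force: [-0.8, 0.9, 6.0]
gripper_width: 0.0488
grip_force: 60.8
```

```bash
python3 d.py cup
```

```text
t 51.15 p [ 0.4405 -0.2565  0.0195] tool y deg 24.07 tilt 0.22 w 0.0488 F [-0.8  0.9  6. ] g 60.8 j [ 0.45  0.91 -0.03  2.05  0.15  0.19  0.71]
cup (0.4411, -0.2562) units x,y: [0.002 0.016]
```

jog_arm(
  delta_pos=[
    [0, 0, -0.2],
    [0, 0, -0.4],
    [0, 0, -0.6],
    [0, 0, -0.7],
    [0, 0, -0.6],
    [0, 0, 0],
    [0, 0, 0],
    [0, 0, 0],
    [0, 0, 0],
    [0, 0, 0],
    [0, 0, 0],
    [0, 0, 0],
    [0, 0, 0],
    [0, 0, 0],
    [0, 0, 0],
    [0, 0, 0],
    [0, 0, 0],
    [0, 0, 0],
    [0, 0, 0],
    [0, 0, 0],
  ],
  yaw=[0, 0, 0, 0, 0, -0.973, -0.973, -0.973, -0.973, -0.973, -0.973, -0.973, -0.973, -0.973, -0.973, -0.973, -0.973, -0.973, -0.973, -0.973],
  jaw=[0, 0, 0, 0, 0, 0, 0, 0, 0, 0, 0, 0, 0, 0, 0, 0, 0, 0, 0, 0],
)

```text
clock: 53.65
eef_pos: [0.4405, -0.2564, 0.1197]
orientation: [-0.203, -3.132, 0.005]
wrist_force: [0.3, -0.5, -1.1]
gripper_width: 0.0492
grip_force: 62.0
```

```bash
python3 d.py front
```

```text
t 53.65 p [ 0.4405 -0.2564  0.1197] tool y deg 82.59 tilt 0.26 w 0.0492 F [ 0.3 -0.5 -1.1] g 62.0 j [ 0.64  0.74 -0.34  2.    0.51  0.49  1.37]
front [0.55231707 0.00923287] units x,y: [-1.914  6.946]
```

jog_arm(
  delta_pos=[
    [-0.1276, 0.463, 0],
    [-0.1276, 0.463, 0],
    [-0.1276, 0.463, 0],
    [-0.1276, 0.463, 0],
    [-0.1276, 0.463, 0],
    [-0.1276, 0.463, 0],
    [-0.1276, 0.463, 0],
    [-0.1276, 0.463, 0],
    [-0.1276, 0.463, 0],
    [-0.1276, 0.463, 0],
    [-0.1276, 0.463, 0],
    [-0.1276, 0.463, 0],
    [-0.1276, 0.463, 0],
    [-0.1276, 0.463, 0],
    [-0.1276, 0.463, 0],
    [0, 0, 0.3],
    [0, 0, 0.5],
    [0, 0, 0],
    [0, 0, 0],
  ],
  yaw=[0, 0, 0, 0, 0, 0, 0, 0, 0, 0, 0, 0, 0, 0, 0, 0, 0, 0, 0],
  jaw=[0, 0, 0, 0, 0, 0, 0, 0, 0, 0, 0, 0, 0, 0, 0, 0, 0, 0, 0],
)

```text
clock: 56.02
eef_pos: [0.5527, 0.0087, 0.0858]
orientation: [-0.207, -3.131, 0.004]
wrist_force: [0.1, 0.5, -1.1]
gripper_width: 0.0491
grip_force: 62.1
```

```bash
python3 d.py front
```

```text
t 56.02 p [0.5527 0.0087 0.0858] tool y deg 82.43 tilt 0.27 w 0.0491 F [ 0.1  0.5 -1.1] g 62.1 j [ 0.05  0.82 -0.26  1.89  0.42  0.48  0.94]
front [0.55231707 0.00923287] units x,y: [0.012 0.013]
```

Lower from 0.0858 to about 0.020.

jog_arm(
  delta_pos=[
    [0.012, 0.013, 0.3],
    [0, 0, 0.4],
    [0, 0, 0.35],
    [0, 0, 0.25],
    [0, 0, 0.15],
    [0, 0, 0.1],
    [0, 0, 0.05],
    [0, 0, 0],
    [0, 0, 0],
  ],
  yaw=[0, 0, 0, 0, 0, 0, 0, 0, 0],
  jaw=[0, 0, 0, 0, 0, 0, 0, 0, 0],
)

```text
clock: 57.15
eef_pos: [0.5524, 0.0097, 0.0221]
orientation: [-0.206, -3.132, 0.003]
wrist_force: [-0.6, 0.9, -1.0]
gripper_width: 0.049
grip_force: 62.1
```

jog_arm(
  delta_pos=[
    [0, 0, 0.04],
    [0, 0, 0.03],
    [0, 0, 0],
  ],
  yaw=[0, 0, 0],
  jaw=[0, 0, 0],
)

```text
clock: 57.52
eef_pos: [0.5524, 0.0097, 0.0195]
orientation: [-0.206, -3.132, 0.003]
wrist_force: [-1.1, 0.6, 4.7]
gripper_width: 0.0492
grip_force: 62.4
```

jog_arm(
  delta_pos=[
    [0, 0, 0],
    [0, 0, 0],
    [0, 0, 0],
    [0, 0, 0],
    [0, 0, -0.2],
    [0, 0, -0.4],
    [0, 0, -0.6],
    [0, 0, -0.7],
    [0, 0, -0.8],
    [0, 0, -0.8],
    [0, 0, -0.8],
    [0, 0.7, -0.5],
    [0, 0.7, 0],
    [0, 0.7, 0],
    [0, 0.7, 0],
    [0, 0.7, 0],
    [0, 0.7, 0],
    [0, 0.7, 0],
    [0, 0, 0],
    [0, 0, 0],
  ],
  yaw=[0, 0, 0, 0, 0, 0, 0, 0, 0, 0, 0, 0, 0, 0, 0, 0, 0, 0, 0, 0],
  jaw=[1, 1, 1, 1, 1, 1, 1, 1, 1, 1, 1, 1, 1, 1, 1, 1, 1, 1, 1, 1],
)

```text
clock: 60.02
eef_pos: [0.5785, 0.2031, 0.2111]
orientation: [-0.207, -3.131, 0.005]
wrist_force: [-0.0, -0.9, -0.3]
gripper_width: 0.0855
grip_force: 0.0
```

```bash
python3 d.py; python3 -c "
from h import *
im=manip.camera('scene');t=manip.camera('top')
o=np.zeros((600,800,3),np.uint8)
o[:338]=cv2.resize(im[150:280,100:408,::-1],(800,338));o[340:]=cv2.resize(t[100:300,100:500,::-1],(800,400))[:260]
cv2.imwrite('pics/f.png',o)"
```

```text
t 60.02 p [0.5785 0.2031 0.2111] tool y deg 82.43 tilt 0.27 w 0.0855 F [-0.  -0.9 -0.3] g 0.0 j [-0.22  0.71 -0.34  1.62  0.29  0.87  0.76]
```

View pics/f.png

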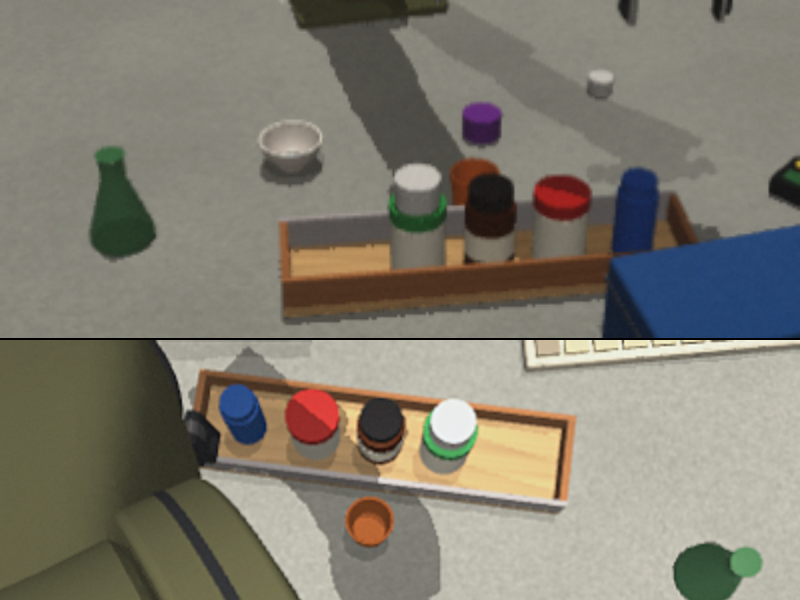

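All four are in place: amber between the jars, blue in the bay beyond the red jar, the tin on the green lid, and the cup upright in front of the lip opposite amber. The flask and bowl stand where they did, and the gripper is clear of everything.

```bash
python3 -c "
from bench import manip;print(manip.close_job())"
```

```text
the job is handed in; nothing more can be done
None
```

The job is handed in at about 60 s: amber, blue, the tin and the cup were placed in that order, the last pictures show all four in place, and the jars and bystanders look undisturbed.

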